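# Trip a pop-up pressure indicator with the bench test pump

### The arm

A 6-joint arm with a two-finger parallel gripper is mounted at the origin on a cart in front of the work surface, level with it; the furniture and walls round the work are solid. World frame = base frame: x ahead of the robot, y to its left, z up, the work surface at z = 0. Lengths are in mm, angles in rad, forces in N, time in s.
With the tool pointing down it reaches from about 350 to 875 mm from the base axis. Payload 4.2 kg.
Tool frame: the origin (TCP) lies midway between the tips of the shut fingers; the grasp point (between the pads) lies 19 mm behind it (arm.hold_point_z is the distance from the TCP to the grasp point, in mm); z points along the fingers, y is the line along which they close (so a half turn about z gives the same grasp; the last joint's range is limited). The gripper opens to 85 mm and grips with 20 to 120 N. Pads are 22 mm wide; open, the fingers measure 114 mm over their backs; the gripper's body (76 mm by 85 mm) begins 54 mm behind the grasp point. The pads swing forward as they close: fully open they stand 13 mm farther back than shut.
Start: joints at [-1.048, 0.385, 0.008, 0, -1.194, -0.259], TCP at [162.986, -603.353, 231.312] pointing down, gripper open.
Joint ranges: [-3.14, 3.14], [-1.21, 2.06], [-1.07, 1.41], [-3.16, 2.05], [-2.99, -0.16], [-3.1, 3.1]. Speed limits (rad/s): [2.79, 2.79, 3.14, 3.14, 3.14, 3.14].

### API

Orientations are given as a unit quaternion [x, y, z, w].
In Python, from bench import arm, vision gives the robot as it stands. The module is installed in compiled form; this text tells all that it offers.
- The arm moves only by the tool servo_tool, never from a script. Its argument "plan" is a list of rows, each a list of 7 numbers: the shift along the world's x, y, z each as a share of 300 mm, from -1 to 1, then the turn, a rotation vector about the world's x, y, z each as a share of 2 rad, from -1 to 1, then the opening, from 0 (shut) to 1 (fully open). A call has 1 to 20 rows; each row shifts and turns the commanded pose from where the row before left it; what a row does not reach is not made up. A row lasts 1/8 s, in which the tool goes at most 62.5 mm and 10.7 degrees, less where a joint would pass 70% of its speed; a pose out of reach is approached as far as the arm can. A call with a number of a shift or a turn outside -1 to 1 is refused whole. A call with a gripper value outside its range is refused whole. The fingers move at their own pace and stop on an object; the grip force is fixed at half the most. Time passes only in rows, so rows that do not move let the fingers close. It gives the time, the measured TCP pose, the force, the opening and the grip force at its end, in the units of the state.
- arm.read_state(): the state, without advancing time (a new reading comes with each control period).
- vision.get_image(name): name is "scene" or "top" or "wrist"; returns a dict with "image" (420x560x3 uint8, red, green, blue), "z_map" (420x560 float32, mm along the optical axis (not along the pixel's ray), 0 where there is no reading), "K" (3x3 intrinsics, pixels), "world_to_cam" (4x4, takes a point from world to camera coordinates); the wrist camera has in their place "mount" (4x4, takes a point from camera to tool coordinates, whose origin is the TCP and whose axes are the flange's). Camera axes: x right, y down, z forward; pixel columns grow to the right and rows downward; lengths in mm; the calibration is good to about 2 mm. A picture is of the moment at which its call begins: read the wrist's pose just before it.
- arm.job_done(): hands the job in; it is judged then, once.
The state is a dict: "clock": time; "joints": joint angles; "joint_vel": joint speeds; "joint_efforts": joint torques, N m; "position": TCP position; "ee_rot": TCP orientation; "contact_force": force on the tool from outside, world axes, zero at the start; "wrist_torque": the same for the moment, N m; "gripper_width": finger opening in mm; "grasp_force": force on a finger pad.
Only numpy, scipy, OpenCV 4.12 (cv2) and the standard library are available. Lean on these libraries where they do the work, as an engineer would, in place of code of your own. Each camera call takes 0.05 s, during which the arm holds its last target. There are 200 camera calls.

### The job

Test the pop-up indicator that is screwed into the bench test pump: with the fingertips push the pump's black mushroom knob all the way down and let its spring bring it all the way back up, again and again, until the indicator's steel pin has popped fully out. Look at the pin after every stroke and stop as soon as it is out, because one more stroke would over-pressurise it; work the pump only by its knob and keep off the pin itself. Lift nothing, and leave the pump and the things round it where they stand.

Things in the scene. Friction and masses are not known exactly. Their poses are not given: they have to be found in the camera images.
- test_pump: hand pressure test pump, loose on 4 rubber feet, 3.2 kg: plate 116 (x) x 230 (y) mm, grey block 50 x 200 mm, 60 mm high; along y on the block, at x -16 mm: pump barrel with black knob (y -70), round gauge facing -x (y 0, top at 116 mm), indicator under test (y +60). White oil bottle behind the barrel (x +34, y -66, top at 82 mm). Origin: centre of underside, on the bench; z up
- plunger: the pump's plunger: steel rod and black mushroom knob, 42 mm in diameter, 16 mm thick, flat top 34 mm wide. Origin: centre of the knob's top, 146 mm above the bench when up; z up
- plunger_top (a point): centre of the flat top of the black knob (moves with it): push here, straight down. 146 mm above the bench when up, 122 mm when fully down
- plunger_down (a joint): stroke, m: 0 = fully up (rest), 0.024 = fully down on its stop. 4 to 5 N starts it, 10 N (12 N if fast) brings it down. Let go, a spring returns it in about 0.5 s. The press loads the spring, the return stroke delivers the oil, right to the top; a press under 21 mm may deliver nothing. Each delivering stroke raises the gauge needle one step
- indicator_pin: bright steel pin of the indicator, stem 8 mm and head 12 mm in diameter, standing up out of the indicator's dark round head (24 mm wide, top 90 mm above the bench). Origin: centre of the pin's head, on top. It must not be touched
- pin_top (a point): top of the pin's head: 92 mm above the bench when in, 112 mm when fully out
- pin_out (a joint): how far the pin is out, m: 0 = in (head 2 mm proud), 0.020 = popped fully out. It starts at 0 to 0.0025, creeps up by about 0.0006 on each delivering return stroke, and on the last one pops at once from about 0.003 to 0.020, as the knob reaches the top. Three to five full strokes are needed, depending on the pressure already in the pump
- solder_spool: spool of solder wire with blue flanges, 63 mm in diameter, 41 mm tall, standing beside the indicator's end of the pump. Bystander; origin: centre of its underside
- spanner: steel open-ended spanner, 26 x 153 x 6 mm, lying in front of the pump. Bystander; origin: centre of its underside
- coax_part_1: small metal coaxial adapter, 20 x 45 x 17 mm, lying beside the knob's end of the pump. Bystander; origin: centre of its underside
- driver_red: red screwdriver, 216 x 27 x 24 mm, lying to the right of the pump. Bystander; origin: centre of its underside
- rf_module: flat metal electronics module, 48 x 100 x 24 mm, lying right of the pump near the bench's front edge. Bystander; origin: centre of its underside

How it is judged (in metres and radians):
On the way, in this order (a step that is already met when the one before it is completed fails the run):
1. the knob is pushed down by the fingers (value of joint plunger_down above 0.02 m and contact force between the fingers and plunger above 1 N), for 0.02 s.
2. after further strokes the pin is fully out and the knob back up (value of joint pin_out above 0.018 m and value of joint plunger_down below 0.003 m), for 0.2 s.
At the end, for the whole second after the job is handed in: the pin stands at least 18 mm out, the knob is fully up (within 3 mm), the pump stands still and level on its feet within 20 mm of where it was, and every bystander is within 30 mm of where it was (all of step 2 and linear speed of test_pump below 0.01 m/s and distance of test_pump from where it was at the start of the episode below 0.02 m and angle between test_pump's own z axis and vertical below 0.03 rad and distance of each of solder_spool, spanner, coax_part_1, driver_red, rf_module from where it was at the start of the episode below 0.03 m); the robot touches nothing.
It fails at once if the knob is pushed again (more than 10 mm) although the pin is already fully out (value of joint pin_out above 0.018 m and value of joint plunger_down above 0.01 m).
It fails at once if the robot touches the indicator's pin (contact force between any of the fingers, the arm and indicator_pin above 0.5 N).
It fails at once if the pump is lifted, tipped or shoved more than 20 mm (height (world z) of test_pump above 0.006 m or angle between test_pump's own z axis and vertical above 0.08 rad or distance of test_pump from where it was at the start of the episode above 0.02 m).
It fails at once if a bystander is lifted or moved more than 30 mm (distance of any of solder_spool, spanner, coax_part_1, driver_red, rf_module from where it was at the start of the episode above 0.03 m).
It also fails if it takes over 51 s, if anything falls off the work surface, if the arm or the gripper's body presses on something with over 40 N, if the wrist force passes 120 N, or if a joint passes its speed limit or range.

## Working session

There is one attempt and no reset: what is moved stays moved. The work goes in short steps, Python scripts to look and compute and a tool call to move; the robot and the scene stay as the last step left them, time stands still between calls to the robot, and variables do not carry over. Pictures are saved under pics/ and viewed, at most 10 in all, crops included, and the job is handed in when it is done.

Besides the shell and the picture viewer there is one more tool, called as name(argument=value, ...), one argument or row to a line, values as JSON. servo_tool: Moves the arm, as the interface text tells. Its arguments: {"type":"object","properties":{"plan":{"type":"array"}},"required":["plan"]}

```bash
mkdir -p pics
cat > h.py <<'E'
import numpy as np, cv2
from bench import arm, vision
def get(n):
    d=vision.get_image(n); return d
def save(d,n): cv2.imwrite(f'pics/{n}.png',cv2.cvtColor(d['image'],cv2.COLOR_RGB2BGR))
def pts(d):
    z=d['z_map'].astype(float);K=np.array(d['K']);h,w=z.shape
    u,v=np.meshgrid(np.arange(w),np.arange(h))
    c=np.stack([(u-K[0,2])/K[0,0]*z,(v-K[1,2])/K[1,1]*z,z],-1)
    T=np.linalg.inv(np.array(d['world_to_cam']))
    p=c@T[:3,:3].T+T[:3,3]; p[z==0]=np.nan
    return p
E
python3 - <<'E'
from h import *
a=get('top');b=get('scene');save(a,'top0');save(b,'scene0')
s=arm.read_state();print({k:np.round(v,3) for k,v in s.items()})
for d in(a,b):
    p=pts(d);g=cv2.cvtColor(d['image'],cv2.COLOR_RGB2GRAY)
    m=(np.abs(p[...,2]-146)<5)&(g<80)
    n,l,st,c=cv2.connectedComponentsWithStats(m.astype(np.uint8))
    for i in range(1,n):
        if st[i,4]>15: q=p[l==i];print(st[i],c[i].round(),np.median(q,0).round(1),q.min(0).round(),q.max(0).round())
E
```

```text
{'clock': np.float64(0.1), 'joints': array([-1.048,  0.386,  0.007, -0.   , -1.194, -0.259]), 'joint_vel': array([ 0.   , -0.001,  0.004,  0.001,  0.   ,  0.   ]), 'joint_efforts': array([-0.0000e+00, -3.9332e+01,  1.8893e+01,  4.1980e+00, -3.0000e-03,
        0.0000e+00]), 'position': array([ 162.858, -602.875,  230.318]), 'ee_rot': array([-0.131,  0.991,  0.001, -0.   ]), 'contact_force': array([0.43 , 0.077, 0.897]), 'wrist_torque': array([ 0.014,  0.058, -0.044]), 'grasp_force': np.float64(0.0), 'gripper_width': np.float64(85.737)}
[384   5   3  33  38] [385.  21.] [839.1  37.4 145.5] [808.  36. 141.] [873.  39. 151.]
[147 146  94   4 248] [194. 147.] [598.9 419.3 145.8] [595. 329. 141.] [604. 509. 151.]
[287 218  21  21 339] [296. 228.] [436.6 223.9 144.7] [418. 203. 141.] [456. 242. 150.]
[364 375  22  15  39] [374. 382.] [148.6  86.1 147. ] [136.  68. 141.] [160. 108. 151.]
[507  10  10   4  24] [511.  12.] [ 1030.5 -1109.6   145.3] [ 1022. -1136.   141.] [ 1042. -1091.   151.]
[384  21 150  48 951] [488.  39.] [ 902.2 -963.1  145.1] [  784. -1101.   141.] [ 963. -398.  151.]
[258  82  24  32  61] [270.  97.] [888.3  37.  145.9] [806.  34. 141.] [979.  40. 151.]
[ 86 112  12   6  34] [ 91. 114.] [1025.6  557.   146.9] [1022.  539.  141.] [1034.  570.  151.]
[ 64 117  13   6  35] [ 70. 119.] [1026.2  614.7  146.2] [1019.  599.  141.] [1031.  631.  151.]
[391 138  18   6  26] [399. 140.] [ 549.8 -211.2  145.1] [ 544. -236.  141.] [ 554. -183.  151.]
[369 143  21   5  35] [379. 145.] [ 557.1 -147.5  146.7] [ 553. -179.  142.] [ 564. -116.  151.]
[145 186  69  22 222] [179. 197.] [598.6 417.4 145.8] [593. 328. 141.] [606. 502. 150.]
[270 213  16  13 158] [278. 219.] [432.7 225.2 145.2] [415. 206. 141.] [453. 244. 149.]
[433 338  12   8  22] [437. 342.] [ 21.8  78.6 144.8] [ 13.  69. 141.] [ 33.  84. 151.]
```

View pics/top0.png

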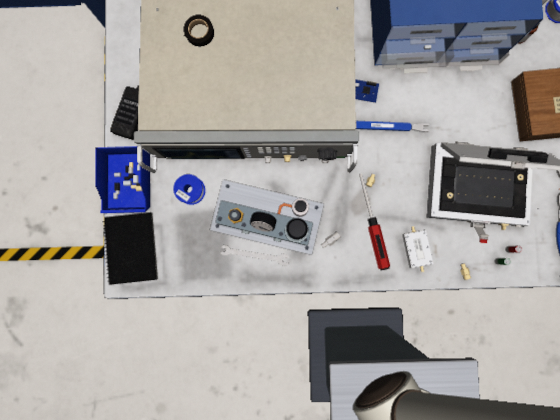

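View pics/scene0.png

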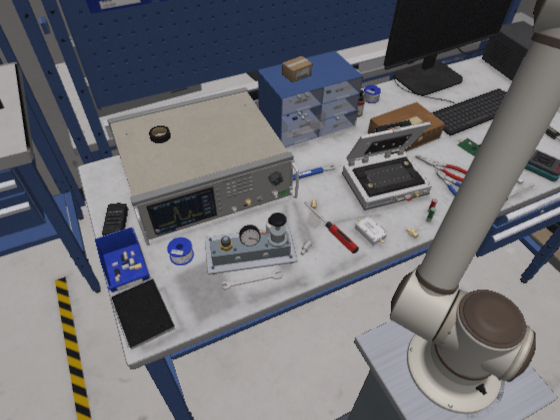

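The top view shows the pump's black knob at (296,228), the indicator at (235,215) and the gauge between them. In the scene view the knob is at (278,219) and the indicator at (226,242). The two views give knob centres of (436.6, 223) and (434, 225), both at z about 145, which fits the 146 mm given. I'll move over in an arc at z 231 with the fingers shut.

servo_tool(
  plan=[
    [0.11,0.135,0,0,0,0,0],
    [0.11,0.135,0,0,0,0,0],
    [0.11,0.135,0,0,0,0,0],
    [0.11,0.135,0,0,0,0,0],
    [0.11,0.135,0,0,0,0,0],
    [0.033,0.2,0,0,0,0,0],
    [0.033,0.2,0,0,0,0,0],
    [0.033,0.2,0,0,0,0,0],
    [0.033,0.2,0,0,0,0,0],
    [0.033,0.2,0,0,0,0,0],
    [0.031,0.15,0,0,0,0,0],
    [0.031,0.15,0,0,0,0,0],
    [0.031,0.15,0,0,0,0,0],
    [0,0,0,0,0,0,0],
    [0,0,0,0,0,0,0],
  ],
)

```text
clock: 1.98
position: [404.9, 34.0, 230.9]
ee_rot: [-0.132, 0.991, -0.0, -0.001]
contact_force: [-0.0, -0.4, -0.5]
gripper_width: -0.1
grasp_force: 0.0
```

```bash
cat > pin.py <<'E'
from h import *
import sys
# indicator region from views: report the highest points within 30 mm of indicator
def pin(tag=None):
    out=[]
    for n in('top','scene'):
        d=get(n);p=pts(d)
        if tag: 
            save(d,f'{n}_{tag}')
        ix=np.array(IND); r=np.hypot(p[...,0]-ix[0],p[...,1]-ix[1])
        z=p[...,2][(r<14)&(p[...,2]>60)&(p[...,2]<125)]
        k=p[...,2][(np.hypot(p[...,0]-436,p[...,1]-224)<10)]
        out.append((n,np.sort(z)[-12:].round(1), len(z)))
    return out
IND=(465,352)
E
python3 - <<'E'
from h import *
s=arm.read_state();print(s['position'],s['ee_rot'],s['joints'],s['gripper_width'],s['contact_force'])
for n in('top','scene'):
    d=get(n);p=pts(d);save(d,n+'1')
    for lo,hi in((86,94),(80,85)):
        m=(p[...,2]>lo)&(p[...,2]<hi)&(abs(p[...,0]-460)<60)&(abs(p[...,1]-290)<120)
        N,l,st,c=cv2.connectedComponentsWithStats(m.astype(np.uint8))
        for i in range(1,N):
            if st[i,4]>5:print(n,lo,c[i].round(),st[i,4],p[l==i].mean(0).round(1),np.ptp(p[l==i],0).round())
    big=np.concatenate([cv2.imread(f'pics/{n}1.png')]);x=(190,170) if n=='top' else (185,190)
    cv2.imwrite(f'pics/{n}1c.png',cv2.resize(big[x[1]:x[1]+100,x[0]:x[0]+140],None,fx=5.5,fy=5.5,interpolation=cv2.INTER_CUBIC))
d=get('wrist');save(d,'wrist1');print(d['mount'])
E
```

```text
[404.89395636  33.97865449 230.94213674] [-1.31738679e-01  9.91284296e-01 -1.13359857e-04 -5.93419754e-04] [ 4.87769668e-01  1.61017639e-03 -4.83868523e-01 -2.26802523e-04
 -1.08650915e+00 -1.79421475e+00] -0.09270505511197746 [-0.01678358 -0.41335867 -0.51790151]
top 86 [234. 214.] 88 [470.6 348.5  89.1] [22. 21.  8.]
top 86 [262. 228.] 30 [442.1 292.4  89.5] [13. 36.  7.]
top 80 [300. 205.] 81 [486.2 215.1  81.7] [23. 23.  5.]
top 80 [255. 227.] 6 [444.3 307.5  83. ] [4. 8. 4.]
scene 86 [225. 239.] 51 [468.1 349.   90. ] [21. 23.  7.]
scene 86 [277. 237.] 16 [423.4 230.8  88.8] [14. 22.  7.]
scene 86 [250. 239.] 51 [443.7 293.7  90. ] [19. 47.  8.]
scene 80 [277. 238.] 18 [423.2 230.   82.6] [21. 25.  5.]
scene 80 [251. 242.] 30 [440.  292.   82.4] [14. 37.  5.]
scene 80 [224. 243.] 7 [462.2 354.3  82.7] [8. 8. 5.]
[[ 6.42107513e-04 -9.57587684e-01 -2.88141312e-01  7.55457498e+01]
 [ 9.99999786e-01  5.78936314e-04  3.04451629e-04 -4.21841924e-01]
 [-1.24723661e-04 -2.88141446e-01  9.57587851e-01 -1.42832510e+02]
 [ 0.00000000e+00  0.00000000e+00  0.00000000e+00  1.00000000e+00]]
```

View pics/wrist1.png

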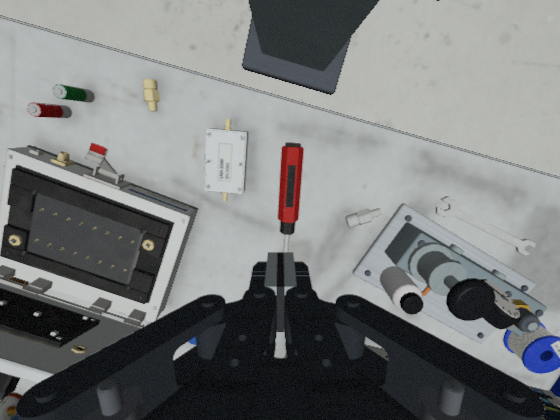

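View pics/scene1c.png

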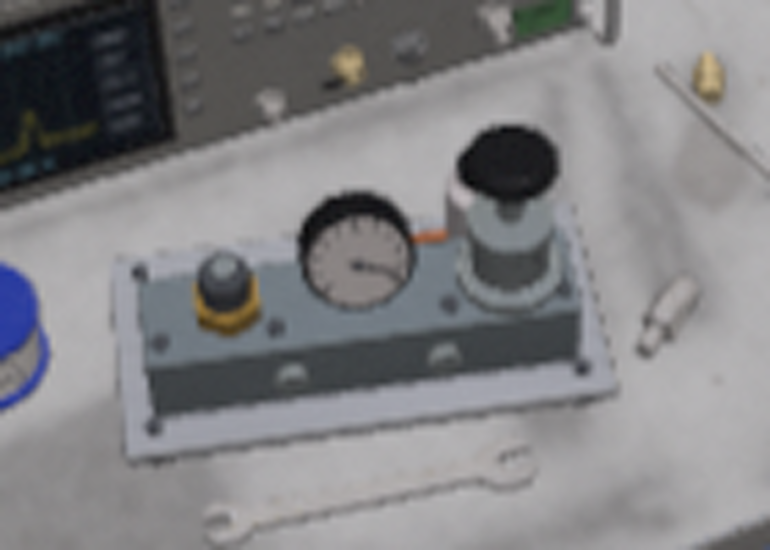

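The wrist view shows the pump at lower right with nothing in the way. The scene crop shows the pin head in, at (225,268) of the crop, and the gauge needle pointing right. The indicator measures (470, 349), 129.5 mm from the knob against 130 mm expected. I'll go over the knob and lower to z about 161.

servo_tool(
  plan=[
    [0.026,0.158,0,0,0,0,0],
    [0.026,0.158,0,0,0,0,0],
    [0.026,0.158,0,0,0,0,0],
    [0.026,0.158,0,0,0,0,0],
    [0,0,-0.12,0,0,0,0],
    [0,0,-0.113,0,0,0,0],
    [0,0,0,0,0,0,0],
    [0,0,0,0,0,0,0],
  ],
)

```text
clock: 3.12
position: [437.6, 223.7, 162.7]
ee_rot: [-0.131, 0.991, 0.0, 0.001]
contact_force: [0.1, 0.8, 0.5]
gripper_width: -0.3
grasp_force: 0.0
```

```bash
cat > pin.py <<'E'
from h import *
import sys
def main(tag):
    s=arm.read_state();print(s['clock'],s['position'].round(1),s['contact_force'].round(1))
    R=cv2.Rodrigues(np.zeros(3))[0]
    from scipy.spatial.transform import Rotation as Ro
    T=np.eye(4);T[:3,:3]=Ro.from_quat(s['ee_rot']).as_matrix();T[:3,3]=s['position']
    tiles=[]
    for n in('top','scene','wrist'):
        d=dict(get(n))
        if n=='wrist': d['world_to_cam']=np.linalg.inv(T@np.array(d['mount']))
        p=pts(d); r=np.hypot(p[...,0]-470,p[...,1]-349)
        z=p[...,2][(r<8)&(p[...,2]>84)&(p[...,2]<125)]
        w=d['world_to_cam']@np.array([465,330,90,1]);K=np.array(d['K']);u,v=(K@w[:3])[:2]/w[2]
        k=p[...,2][np.hypot(p[...,0]-436.5,p[...,1]-224)<19]; k=k[(k>115)&(k<150)]
        print(n,'pin z top:',np.sort(z)[-8:].round(1),len(z),'px',u.round(),v.round(),'knob',np.median(k).round(1) if len(k) else None,len(k))
        h=(90,65) if n=='wrist' else (45,32)
        M=np.float32([[1,0,h[0]-u],[0,1,h[1]-v]])
        c=cv2.warpAffine(d['image'],M,(2*h[0],2*h[1]))
        tiles.append(cv2.resize(c,(390,280),interpolation=cv2.INTER_CUBIC))
    tiles.append(cv2.resize(d['image'],(390,280)))
    im=np.vstack([np.hstack(tiles[:2]),np.hstack(tiles[2:])])
    cv2.imwrite(f'pics/{tag}.png',im[...,::-1])
main(sys.argv[1])
E
python3 pin.py p0
```

```text
3.125 [437.6 223.7 162.7] [0.1 0.8 0.5]
top pin z top: [93.2 93.5 93.9 94.  94.1 94.8 94.9 95.2] 49 px 243.0 217.0 knob None 0
scene pin z top: [93.  93.2 93.6 93.9 94.5 94.6 94.8 96.3] 27 px 233.0 237.0 knob 145.0 147
wrist pin z top: [93.4 93.5 93.6 93.7 93.7 94.  94.1 94.1] 220 px 395.0 288.0 knob 145.7 1593
```

View pics/p0.png

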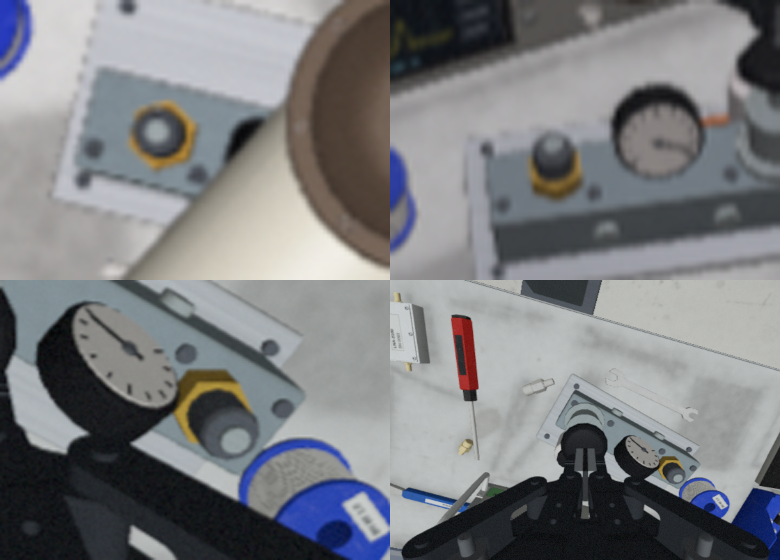

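All three views show the pin in, with z about 94, and the knob sits under the fingertips. First press goes down gently, and I'll read the force.

servo_tool(
  plan=[
    [0,0,-0.03,0,0,0,0],
    [0,0,-0.025,0,0,0,0],
    [0,0,-0.025,0,0,0,0],
    [0,0,-0.025,0,0,0,0],
    [0,0,-0.025,0,0,0,0],
    [0,0,-0.005,0,0,0,0],
    [0,0,0,0,0,0,0],
  ],
)

```text
clock: 4.15
position: [436.6, 223.7, 122.0]
ee_rot: [-0.132, 0.991, -0.0, 0.0]
contact_force: [-4.0, -1.0, 10.8]
gripper_width: -0.1
grasp_force: 5.4
```

servo_tool(
  plan=[
    [0,0,-0.006,0,0,0,0],
    [0,0,0,0,0,0,0],
  ],
)

```text
clock: 4.4
position: [436.6, 223.7, 121.9]
ee_rot: [-0.132, 0.991, -0.0, 0.0]
contact_force: [-8.5, -1.6, 21.3]
gripper_width: -0.2
grasp_force: 10.6
```

On its stop: z holds while the force rises. Now let it return.

servo_tool(
  plan=[
    [0,0,0.07,0,0,0,0],
    [0,0,0.07,0,0,0,0],
    [0,0,0,0,0,0,0],
    [0,0,0,0,0,0,0],
    [0,0,0,0,0,0,0],
    [0,0,0,0,0,0,0],
    [0,0,0,0,0,0,0],
  ],
)

```text
clock: 5.28
position: [436.5, 223.7, 160.7]
ee_rot: [-0.131, 0.991, -0.0, -0.0]
contact_force: [0.7, -0.1, 0.7]
gripper_width: -0.1
grasp_force: 0.0
```

```bash
python3 pin.py p1
```

```text
5.275 [436.5 223.7 160.7] [ 0.7 -0.1  0.7]
top pin z top: [93.5 93.6 93.8 94.3 94.5 94.8 95.1 95.9] 48 px 243.0 217.0 knob None 0
scene pin z top: [93.2 93.4 94.2 94.5 95.1 95.2 95.3 95.7] 32 px 233.0 237.0 knob 145.2 136
wrist pin z top: [94.1 94.1 94.1 94.2 94.3 94.5 94.5 94.6] 227 px 395.0 291.0 knob 145.8 1451
```

After stroke 1 the knob is fully back at 145.8 and the wrist view shows the pin about 0.5 mm higher, so it isn't out yet. Stroke 2.

servo_tool(
  plan=[
    [0,0,-0.03,0,0,0,0],
    [0,0,-0.025,0,0,0,0],
    [0,0,-0.025,0,0,0,0],
    [0,0,-0.025,0,0,0,0],
    [0,0,-0.025,0,0,0,0],
    [0,0,-0.01,0,0,0,0],
    [0,0,0,0,0,0,0],
    [0,0,0,0,0,0,0],
    [0,0,0.07,0,0,0,0],
    [0,0,0.07,0,0,0,0],
    [0,0,0,0,0,0,0],
    [0,0,0,0,0,0,0],
    [0,0,0,0,0,0,0],
    [0,0,0,0,0,0,0],
    [0,0,0,0,0,0,0],
  ],
)

```text
clock: 7.3
position: [436.5, 223.6, 160.7]
ee_rot: [-0.131, 0.991, -0.0, -0.0]
contact_force: [0.1, -0.4, 0.0]
gripper_width: 0.2
grasp_force: 0.0
```

```bash
python3 pin.py p2
```

```text
7.3 [436.5 223.6 160.7] [ 0.1 -0.4  0. ]
top pin z top: [93.5 93.8 93.9 94.5 95.4 96.3 96.6 97.1] 48 px 243.0 217.0 knob None 0
scene pin z top: [92.9 93.3 93.7 94.1 94.6 94.8 95.1 95.4] 30 px 233.0 237.0 knob 145.3 137
wrist pin z top: [94.9 94.9 95.  95.  95.1 95.2 95.3 95.3] 239 px 395.0 291.0 knob 145.9 1441
```

View pics/p2.png

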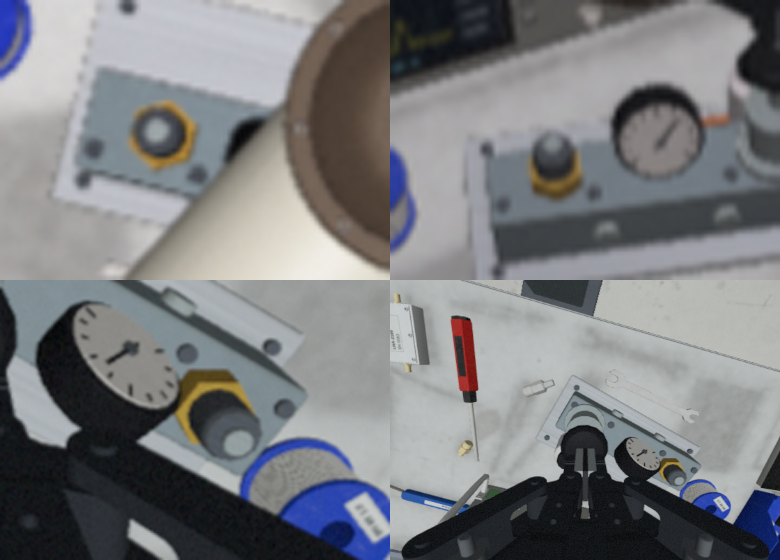

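The pin is still in at wrist z about 95.0, and the gauge needle has turned counter-clockwise, so both strokes delivered. Nothing has shifted. Stroke 3.

servo_tool(
  plan=[
    [0,0,-0.03,0,0,0,0],
    [0,0,-0.025,0,0,0,0],
    [0,0,-0.025,0,0,0,0],
    [0,0,-0.025,0,0,0,0],
    [0,0,-0.025,0,0,0,0],
    [0,0,-0.01,0,0,0,0],
    [0,0,0,0,0,0,0],
    [0,0,0,0,0,0,0],
    [0,0,0.07,0,0,0,0],
    [0,0,0.07,0,0,0,0],
    [0,0,0,0,0,0,0],
    [0,0,0,0,0,0,0],
    [0,0,0,0,0,0,0],
    [0,0,0,0,0,0,0],
    [0,0,0,0,0,0,0],
  ],
)

```text
clock: 9.32
position: [436.5, 223.6, 160.7]
ee_rot: [-0.132, 0.991, -0.0, -0.0]
contact_force: [-0.5, 0.2, -0.1]
gripper_width: -0.4
grasp_force: 0.0
```

```bash
python3 pin.py p3
```

```text
9.325 [436.5 223.6 160.7] [-0.5  0.2 -0.1]
top pin z top: [94.3 94.7 95.2 95.3 95.6 97.  97.7 98. ] 50 px 243.0 217.0 knob None 0
scene pin z top: [94.5 94.7 95.2 95.3 95.7 96.  96.2 96.7] 30 px 233.0 237.0 knob 145.4 134
wrist pin z top: [95.4 95.6 95.6 95.6 95.6 95.8 95.9 96. ] 228 px 395.0 291.0 knob 145.9 1451
```

The pin is at about 95.7, another 0.6 mm creep, so it hasn't popped. The knob is up. Stroke 4.

servo_tool(
  plan=[
    [0,0,-0.03,0,0,0,0],
    [0,0,-0.025,0,0,0,0],
    [0,0,-0.025,0,0,0,0],
    [0,0,-0.025,0,0,0,0],
    [0,0,-0.025,0,0,0,0],
    [0,0,-0.01,0,0,0,0],
    [0,0,0,0,0,0,0],
    [0,0,0,0,0,0,0],
    [0,0,0.07,0,0,0,0],
    [0,0,0.07,0,0,0,0],
    [0,0,0,0,0,0,0],
    [0,0,0,0,0,0,0],
    [0,0,0,0,0,0,0],
    [0,0,0,0,0,0,0],
    [0,0,0,0,0,0,0],
  ],
)

```text
clock: 11.35
position: [436.5, 223.6, 160.7]
ee_rot: [-0.132, 0.991, -0.0, -0.0]
contact_force: [0.8, 0.5, -0.2]
gripper_width: -0.6
grasp_force: 0.0
```

```bash
python3 pin.py p4
```

```text
11.35 [436.5 223.6 160.7] [ 0.8  0.5 -0.2]
top pin z top: [94.9 95.  95.3 95.3 95.8 96.2 96.5 99.4] 49 px 243.0 217.0 knob None 0
scene pin z top: [94.6 94.9 95.4 96.1 96.7 97.  97.1 97.5] 30 px 233.0 237.0 knob 145.4 136
wrist pin z top: [95.9 96.  96.  96.  96.1 96.1 96.2 96.4] 230 px 395.0 291.0 knob 145.9 1446
```

View pics/p4.png

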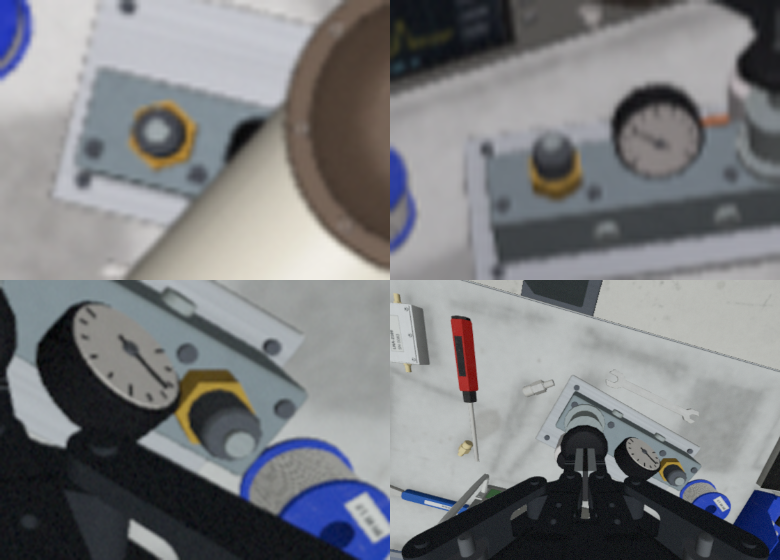

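The pin is still only a few mm proud, at z about 96.1, and the needle now points left, one step further. Not popped, so stroke 5.

servo_tool(
  plan=[
    [0,0,-0.03,0,0,0,0],
    [0,0,-0.025,0,0,0,0],
    [0,0,-0.025,0,0,0,0],
    [0,0,-0.025,0,0,0,0],
    [0,0,-0.025,0,0,0,0],
    [0,0,-0.01,0,0,0,0],
    [0,0,0,0,0,0,0],
    [0,0,0,0,0,0,0],
    [0,0,0.07,0,0,0,0],
    [0,0,0.07,0,0,0,0],
    [0,0,0,0,0,0,0],
    [0,0,0,0,0,0,0],
    [0,0,0,0,0,0,0],
    [0,0,0,0,0,0,0],
    [0,0,0,0,0,0,0],
  ],
)

```text
clock: 13.38
position: [436.5, 223.7, 160.7]
ee_rot: [-0.132, 0.991, -0.0, -0.0]
contact_force: [-0.1, 0.5, -0.8]
gripper_width: -0.0
grasp_force: 0.0
```

```bash
python3 pin.py p5
```

```text
13.375 [436.5 223.7 160.7] [-0.1  0.5 -0.8]
top pin z top: [112.  112.2 112.3 112.4 112.6 112.9 113.  113.8] 52 px 243.0 217.0 knob None 0
scene pin z top: [111.3 112.5 112.8 113.4 113.4 113.9 114.4 115.1] 45 px 233.0 237.0 knob 145.2 139
wrist pin z top: [112.9 112.9 112.9 112.9 113.  113.  113.  113.1] 429 px 395.0 291.0 knob 145.9 1452
```

View pics/p5.png

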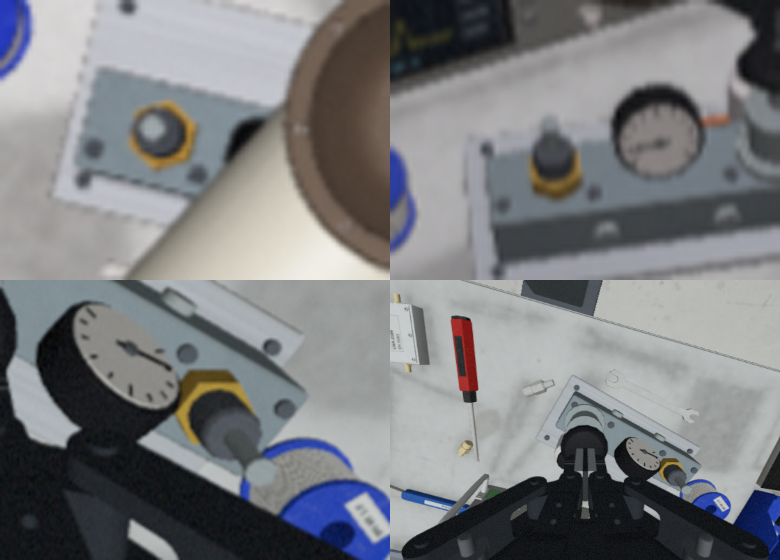

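The pin is fully out: its head is at z about 113 in all three views, and its stem shows at (240,445) of the wrist tile. The knob is up. I'll back straight up and hand in.

servo_tool(
  plan=[
    [0,0,0.1,0,0,0,0],
    [0,0,0.1,0,0,0,0],
    [0,0,0,0,0,0,0],
    [0,0,0,0,0,0,0],
    [0,0,0,0,0,0,0],
  ],
)

```text
clock: 14.15
position: [436.1, 223.3, 220.1]
ee_rot: [-0.131, 0.991, -0.001, -0.001]
contact_force: [-0.8, -0.6, -0.2]
gripper_width: 0.4
grasp_force: 0.0
```

```bash
python3 -c "
from bench import arm
print(arm.job_done())"
```

```text
the job is handed in; nothing more can be done
None
```

The indicator pin popped fully out on the fifth full stroke; I stopped there with the knob back up, the arm clear and nothing visibly moved in the pictures, and handed the job in at about 14 s (no verdict was returned).

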